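# Unhook a valve unit past the sprung keepers

## Robot

A 6-joint arm with a two-finger parallel gripper is mounted at the origin on a cart in front of the work surface, level with it; the furniture and walls round the work are solid. World frame = base frame: x ahead of the robot, y to its left, z up, the work surface at z = 0. Lengths are in m, angles in rad, forces in N, time in s.
With the tool pointing down it reaches from about 0.325 to 0.925 m from the base axis. Payload 3.1 kg.
Tool frame: the origin (TCP) lies midway between the tips of the shut fingers; the grasp point (between the pads) lies 19 mm behind it (r.tcp_to_grasp is the distance from the TCP to the grasp point, in m); z points along the fingers, y is the line along which they close (so a half turn about z gives the same grasp; the last joint's range is limited). The gripper opens to 85 mm and grips with 20 to 120 N. Pads are 22 mm wide; open, the fingers measure 114 mm over their backs; the gripper's body (76 mm by 85 mm) begins 54 mm behind the grasp point. The pads swing forward as they close: fully open they stand 13 mm farther back than shut.
Start: joints at [-1.246, 0.217, 1.613, -0, 1.311, -0.112], TCP at [0.264, -0.566, 0.231] pointing down, gripper open.
Joint ranges: [-2.75, 2.75], [-0.78, 2.1], [0.31, 2.55], [-1.13, 4.27], [0.13, 2.63], [-2.58, 2.58]. Speed limits (rad/s): [2.79, 2.79, 3.14, 3.14, 3.14, 3.14].

## Interface

Orientations are given as a unit quaternion [x, y, z, w].
In Python, from cell import r gives the robot as it stands.
- The arm moves only by the tool send_rows, never from a script. Its argument "plan" is a list of rows, each a list of 5 numbers: the shift along the tool's x, y, z in mm, then the turn about the tool's z in rad, then the closure in counts, from 0 (fully open) to 255 (shut). A call has 1 to 12 rows; each row shifts and turns the commanded pose from where the row before left it, along the tool's axes as they then stand; what a row does not reach is not made up. A row lasts 1/12 s, in which the tool goes at most 41.7 mm and 7.16 degrees, less where a joint would pass 70% of its speed; a pose out of reach is approached as far as the arm can. A call is refused whole if a number of a shift passes 41.7 or a number of a turn 0.125, either way. A call with a gripper value outside its range is refused whole. The fingers move at their own pace and stop on an object; "force" is the grip in N (left out, the last holds). Time passes only in rows, so rows that do not move let the fingers close. It gives the time, the measured TCP pose, the force, the opening and the grip force at its end, in the units of the state.
- r.sense(): the state, without advancing time (a new reading comes with each control period).
- r.capture(name): name is "scene" or "top" or "wrist"; returns a dict with "frame" (400x640x3 uint8, red, green, blue), "vertical_fov" (degrees; the focal length in pixels is half the picture's height over the tangent of half this angle, whatever the lens; pixels are square), "cx", "cy" (the principal point, pixels), "dist" ([k1, k2, p1, p2, k3] as OpenCV has them; the pictures are not rectified), "extrinsics" (4x4, takes a point from camera to world coordinates); the wrist camera has in their place "T_tool_cam" (4x4, takes a point from camera to tool coordinates, whose origin is the TCP and whose axes are the flange's). Camera axes: x right, y up, looking along -z (the intrinsics and any distortion apply to the point x, -y, -z); pixel columns grow to the right and rows downward; lengths in m; the calibration is good to about 2 mm. A picture is of the moment at which its call begins: read the wrist's pose just before it. There is no depth.
- r.finish_job(): hands the job in; it is judged then, once.
The state is a dict: "t": time; "q": joint angles; "dq": joint speeds; "joint_torque": joint torques, N m; "position": TCP position; "orientation": TCP orientation; "wrist_force": force on the tool from outside, world axes, zero at the start; "wrist_torque": the same for the moment, N m; "width": finger opening in m; "gripper_force": force on a finger pad.
Only numpy, scipy, OpenCV 4.12 (cv2) and the standard library are available. Lean on these libraries where they do the work, as an engineer would, in place of code of your own. Each camera call takes 0.05 s, during which the arm holds its last target. There are 200 camera calls.

## Task

Take the valve unit off the twin safety hook: press both red sprung keepers back with the unit's own bail bar, lift the bar out of the hooks and draw it off toward the hooks' noses. Then set the unit down gently, upright, inside the grey drip tray and let go, without dropping it or disturbing the loose things on the bench.

Things in the scene. Friction and masses are not known exactly. Their poses are not given: they have to be found in the camera images.
- hook_stand: Grey bench stand, fixed, with two parallel steel hooks of 10 mm round bar at y = +38 and -38 mm, their seats (upper face) 185 mm above the bench. Origin on the bench, plumb below the middle of the seated bail bar; +z up, +x level from the hooks' noses back to the post (front face at x = +93 mm), y across the hooks. Nothing of it is above 211 mm; 48 mm are free in y between the keepers.
- seat (a point): Where the middle of the bail bar's axis lies when seated: 191 mm above the stand's origin; axes as hook_stand. The 12 mm bar lies under the noses and cannot rise straight up: push it level toward +x by 14 to 20 mm against the keepers, lift it 35 to 50 mm while held back there, then draw it toward -x over the noses, the hooks still passing through the bail's window.
- nose (a point): Middle between the two hooks' nose tips, axes as hook_stand. Each hook turns up at the front (wall 9 mm in front of the seated bar's axis) and back over the bar to 6 mm behind that axis; nose underside 15.5 mm, top 25.5 mm above the seat face. With the bar 70 mm or more on the -x side of its seat, the whole unit is clear of the stand.
- keeper_left (a joint): Red sprung keeper beside the hook at stand y = +38 mm: an upright finger 7 mm wide at y = +28 mm, pivoted 20 mm below the seat face, top 26 mm above it, front face 2 mm behind the seated bar. 0 rad = shut (upright), up to 0.75 as its top is pushed toward stand +x. A spring shuts it: at the bar's height about 2.6 N to start, 5 N at 0.5 rad.
- keeper_right (a joint): The same keeper at y = -28 mm of the stand, beside the other hook. Same values.
- valve_unit: Loose valve unit, 0.4 to 0.6 kg: pale metal block 46 x 60 x 72 mm (x, y, z; dark cover 5 mm more on -x) with a brass port (to y = -56 mm) and a steel bail on top. Origin at the centre of the flat underside, +z up. Yoke plate 30 x 130 mm on the block, top at 78 mm; legs of 10 mm rod at y = +60 and -60 mm. Hangs by the bail at the start, 25 mm above the bench, lined up with the stand.
- bail_bar (a point): Middle of the axis of the bail's round top bar, 12 mm in diameter, along y, 166 mm above the unit's underside. Clear window under it 82 mm high, 110 mm wide. Grip it here at the yellow sleeve (40 mm long, 13 mm thick), one finger before and one behind it; the unit may swing about the bar. Axes as valve_unit.
- drip_tray: Open grey steel drip tray, fixed, 170 x 200 mm (x, y) outside, walls 4 mm thick and 16 mm high. Origin at the centre of its underside on the bench.
- drip_tray_in (a point): Centre of the tray's inner floor (162 x 192 mm inside), where the unit is to stand. Axes as drip_tray.
- oil_can: Loose bystander: metal can, 58 mm across, 103 mm high; origin under its centre. Leave alone.
- tape_roll: Loose bystander: roll of black tape, 58 mm across, 19 mm high; origin under its centre. Leave alone.
- bearing: Loose bystander: ball bearing lying flat, 62 mm across, 16 mm high; origin under its centre. Leave alone.

How it is judged:
By the outcome, as a careful person would: the job done as asked, in the order asked, and still so for the second after the job is handed in, with the robot touching nothing.
It also fails if it takes over 51 s, if anything falls off the work surface, if the arm or the gripper's body presses on something with over 40 N, if the wrist force passes 120 N, or if a joint passes its speed limit or range.

## Working session

There is one attempt and no reset: what is moved stays moved. The work goes in short steps, Python scripts to look and compute and a tool call to move; the robot and the scene stay as the last step left them, time stands still between calls to the robot, and variables do not carry over. Pictures are saved under pics/ and viewed, at most 10 in all, crops included, and the job is handed in when it is done.

Besides the shell and the picture viewer there is one more tool, called after "Call:" as name([rows], argument=value, ...), one row to a line, values as JSON. send_rows: Moves the arm, as the interface text tells. Its arguments: {"type":"object","properties":{"plan":{"type":"array","items":{"type":"array","items":{"type":"number"}}},"force":{"type":"number"}},"required":["plan"]}

```bash
mkdir -p pics
cat > h.py <<'E'
import numpy as np, cv2
from cell import r
def cam(name):
    s=r.sense(); c=r.capture(name); f=200/np.tan(np.radians(c["vertical_fov"])/2)
    K=np.array([[f,0,c["cx"]],[0,f,c["cy"]],[0,0,1.]]); 
    if name=="wrist":
        from scipy.spatial.transform import Rotation as R
        T=np.eye(4);T[:3,:3]=R.from_quat(s["orientation"]).as_matrix();T[:3,3]=s["position"]; T=T@np.array(c["T_tool_cam"])
    else: T=np.array(c["extrinsics"])
    return dict(im=c["frame"],K=K,d=np.array(c["dist"],float),T=T)
def ray(c,uv):
    p=cv2.undistortPoints(np.array([[uv]],float),c["K"],c["d"])[0,0]
    return c["T"][:3,3], c["T"][:3,:3]@np.array([p[0],-p[1],-1.])
def onz(c,uv,z):
    o,d=ray(c,uv); return o+d*(z-o[2])/d[2]
def proj(c,P):
    P=np.atleast_2d(P); q=(P-c["T"][:3,3])@c["T"][:3,:3]*[1,-1,-1]
    return cv2.projectPoints(q,np.zeros(3),np.zeros(3),c["K"],c["d"])[0][:,0]
def save(c,n): cv2.imwrite("pics/"+n,c["im"][:,:,::-1])
E
python3 - <<'E'
from h import *
import pickle
s=r.sense();print(s)
for n in("scene","top"):
    c=cam(n);save(c,n+"0.png");pickle.dump(c,open(n+".pkl","wb"));print(n,c["T"].round(3).tolist(),c["K"][0,0])
E
```

```text
{'t': 0.0, 'q': array([-1.24618386e+00,  2.17747572e-01,  1.61495944e+00, -1.82809109e-06,
        1.31131941e+00, -1.12241696e-01]), 'dq': array([ 0.00033908, -0.00050816,  0.00069292,  0.00150498,  0.00077515,
       -0.00074562]), 'joint_torque': array([ 1.58189880e-03, -3.96839762e+01, -3.03851688e+01,  5.00855856e-05,
        9.65543819e-03, -3.38114518e-06]), 'position': array([ 0.26416005, -0.56551016,  0.22995916]), 'orientation': array([ 9.76238725e-01,  2.16694417e-01, -1.29850506e-04, -1.20993371e-03]), 'wrist_force': array([ 0.46720388, -0.20922398,  0.11061976]), 'wrist_torque': array([-0.06758368, -0.00669195, -0.03820154]), 'gripper_force': 0.0, 'width': 0.08503457662897644}
scene [[-0.875, 0.326, -0.357, 0.294], [-0.484, -0.571, 0.663, 0.571], [0.012, 0.753, 0.658, 0.712], [0.0, 0.0, 0.0, 1.0]] 362.19995338787066
top [[-0.056, 0.977, -0.205, 0.404], [-0.998, -0.056, 0.008, -0.008], [-0.004, 0.205, 0.979, 1.116], [0.0, 0.0, 0.0, 1.0]] 404.04084587065427
```

View pics/scene0.png

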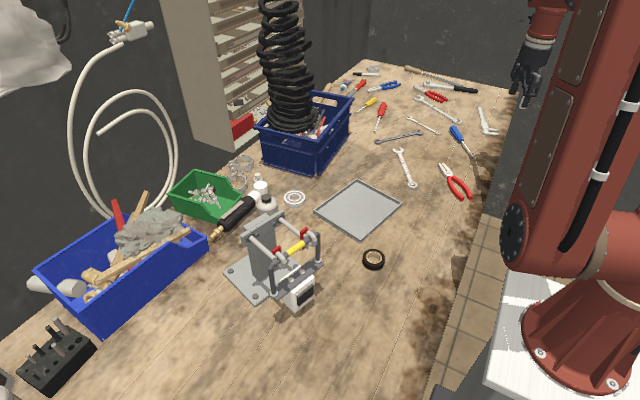

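View pics/top0.png

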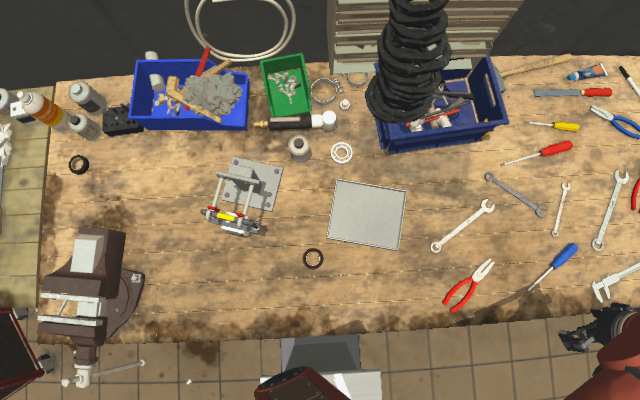

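The scene picture shows the stand with the unit at about (290,260), tray at (357,210) and tape roll at (373,260). In the top view the sleeve is at (227,215), the tray at (367,215), the tape at (313,259), the bearing at (342,152) and the can at (299,148). I'll enlarge both views.

Run:
```python
import pickle,cv2,numpy as np
t=pickle.load(open("top.pkl","rb"))["im"];s=pickle.load(open("scene.pkl","rb"))["im"]
a=cv2.resize(t[145:245,190:290],(400,400),interpolation=2);b=cv2.resize(s[205:305,225:325],(400,400),interpolation=2)
c=np.hstack([a,b]);cv2.imwrite("pics/z.png",c[:,:,::-1])
# sleeve mask + tray
from h import onz
for n,im in(("top",t),("scene",s)):
    C=pickle.load(open(n+".pkl","rb"));h=cv2.cvtColor(im,cv2.COLOR_RGB2HSV)
    m=cv2.inRange(h,(22,150,120),(34,255,255)); k,l,st,ce=cv2.connectedComponentsWithStats(m)
    for i in range(1,k):
        if st[i,4]>15 and abs(ce[i][0]-(227 if n=="top" else 293))<30: print(n,st[i],ce[i],onz(C,ce[i],.191), cv2.minAreaRect(np.argwhere(l==i)[:,::-1].astype(np.float32)))
```

```text
top [217 213  18   8  93] [225.29032258 216.41935484] [0.55375963 0.19776153 0.191     ] ((225.29415893554688, 216.32354736328125), (17.220029830932617, 5.335783958435059), 14.03624439239502)
scene [286 240  19  16 114] [295.76315789 247.47368421] [0.55363646 0.1950905  0.191     ] ((295.3846130371094, 247.576904296875), (6.37905216217041, 19.414506912231445), 56.3099365234375)
```

View pics/z.png

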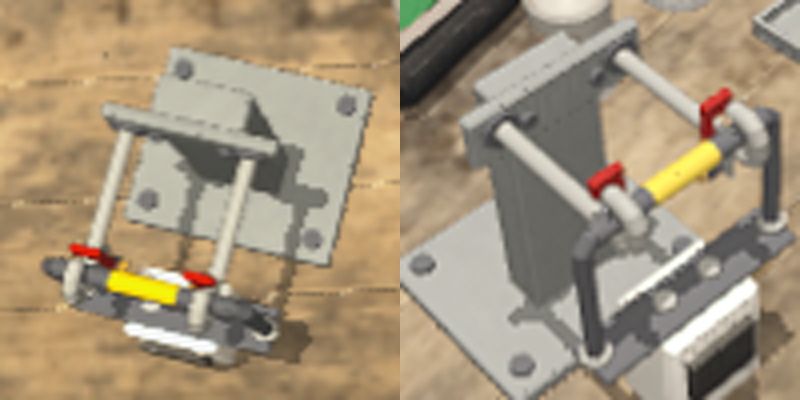

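Run:
```python
from h import *
import pickle
from scipy.spatial.transform import Rotation as R
t=pickle.load(open("top.pkl","rb"));s=pickle.load(open("scene.pkl","rb"))
cr=lambda u,v:(190+u/4,145+v/4)
cs=lambda u,v:(225+(u-400)/4,205+v/4)
ang=lambda a,b:np.degrees(np.arctan2(*(b-a)[1::-1]))
f=lambda a,z,c=t:onz(c,a,z)
print("sleeve",ang(f(cr(178,294),.191),f(cr(110,282),.191)),f(cr(143,288),.191))
print("bar",ang(f(cr(262,322),.191),f(cr(60,266),.191)))
print("plate",[f(cr(*p),.006)[:2].round(3) for p in((171,47),(372,92),(330,265),(127,218))],ang(f(cr(330,265),.006),f(cr(127,218),.006)),ang(f(cr(372,92),.006),f(cr(171,47),.006)))
print("scene sleeve",ang(f(cs(716,147),.191,s),f(cs(650,195),.191,s)))
print("scene bar",ang(f(cs(770,115),.191,s),f(cs(585,240),.191,s)))
P=[(335,180),(407,189),(400,250),(327,240)]
Q=[f(p,.012) for p in P];print("tray",np.round(Q,3).tolist(),np.mean(Q,0),ang(Q[2],Q[3]),ang(Q[1],Q[0]))
for n,p in(("tape",(313,259)),("can",(299,145)),("bear",(342,152))):print(n,f(p,.05 if n=="can" else .01))
st=r.sense();M=R.from_quat(st["orientation"]).as_matrix();print(M.round(4))
print(st["t"], r.tcp_to_grasp)
```

```text
sleeve 76.98292487877283 [0.55233687 0.19670007 0.191     ]
bar 71.5851297242281
plate [array([0.756, 0.216]), array([0.714, 0.072]), array([0.591, 0.106]), array([0.632, 0.248])] 73.76419314743062 73.66378411048264
scene sleeve 74.61195848392661
scene bar 72.35865969373188
tray [[0.669, -0.073, 0.012], [0.632, -0.274, 0.012], [0.463, -0.237, 0.012], [0.502, -0.04, 0.012]] [ 0.56648056 -0.15603973  0.012     ] 78.80971042114497 79.46023363791744
tape [0.45304156 0.00077884 0.01      ]
can [0.76505125 0.02211551 0.05      ]
bear [ 0.75056351 -0.0986431   0.01      ]
[[ 9.061e-01  4.230e-01 -7.000e-04]
 [ 4.230e-01 -9.061e-01  2.100e-03]
 [ 2.000e-04 -2.200e-03 -1.000e+00]]
0.1 0.0187
```

Call:
send_rows([
  [0,0,-14,-0.1215,0],
  [0,0,-14,-0.1215,0],
  [0,0,-14,-0.1215,0],
  [0,0,-14,-0.1215,0],
  [0,0,-14,-0.1215,0],
  [0,0,-14,-0.1215,0],
  [0,0,-14,-0.1215,0],
])

```text
t: 0.68
position: [0.2643, -0.5659, 0.3292]
orientation: [0.798, 0.603, 0.0, -0.001]
wrist_force: [-0.2, -0.3, -0.8]
width: 0.0853
gripper_force: 0.0
```

Call:
send_rows([
  [20,1.5,0,0,0],
  [40,3,0,0,0],
  [40,3,0,0,0],
  [40,3,0,0,0],
  [40,3,0,0,0],
  [40,3,0,0,0],
  [40,3,0,0,0],
  [40,3,0,0,0],
  [40,3,0,0,0],
  [40,3,0,0,0],
  [40,3,0,0,0],
  [40,3,0,0,0],
])

```text
t: 1.68
position: [0.4261, -0.1323, 0.329]
orientation: [0.8, 0.6, -0.0, -0.0]
wrist_force: [1.7, -0.5, -0.2]
width: 0.0856
gripper_force: 0.0
```

Call:
send_rows([
  [40,3.5,0,0,0],
  [40,3.5,0,0,0],
  [40,3.5,0,0,0],
  [40,3.5,0,0,0],
  [40,3.5,0,0,0],
  [40,3.5,0,0,0],
  [40,3.5,0,0,0],
  [40,3.5,0,0,0],
  [30,1.5,0,0,0],
  [3,0,0,0,0],
  [0,0,0,0,0],
  [0,0,0,0,0],
])

```text
t: 2.68
position: [0.5528, 0.1959, 0.3286]
orientation: [0.8, 0.6, -0.001, 0.0]
wrist_force: [-0.5, -0.7, -0.3]
width: 0.0852
gripper_force: 0.0
```

Run:
```python
from h import *
import pickle
c=cam("wrist");save(c,"w1.png");pickle.dump(c,open("w1.pkl","wb"))
s=r.sense();print(s["t"],s["position"],s["orientation"],s["q"])
print(proj(c,[.553,.197,.191]),c["T"].round(3))
```

```text
2.7333 [0.55283576 0.19529697 0.32884622] [ 8.00112376e-01  5.99849697e-01 -7.23255973e-04  6.71838805e-05] [ 2.20279667e-01  7.31980044e-02  1.59316641e+00 -7.19554674e-04
  1.47649210e+00  5.04517322e-01]
[[321.71134796 185.27104024]] [[ 0.96   0.265  0.088  0.575]
 [-0.28   0.912  0.299  0.273]
 [-0.001 -0.312  0.95   0.471]
 [ 0.     0.     0.     1.   ]]
```

View pics/w1.png

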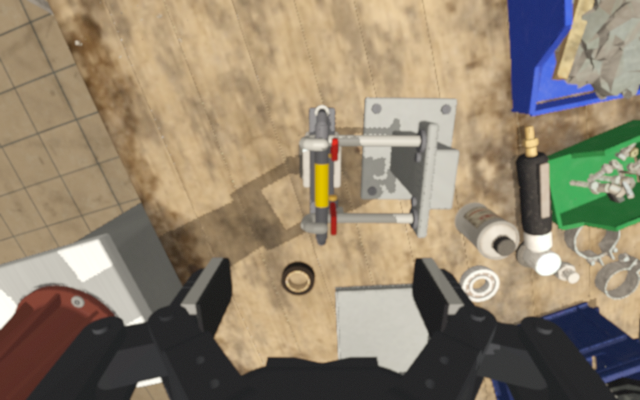

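The wrist view shows the sleeve at (321,186), upright in the picture, against a predicted (322,185). Alignment is good, so I descend and close.

Call:
send_rows([
  [1,0,15,0,0],
  [0,0,30,0,0],
  [0,0,30,0,0],
  [0,0,30,0,0],
  [0,0,25,0,0],
  [0,0,15,0,0],
  [0,0,8,0,0],
  [0,0,4,0,0],
  [0,0,0,0,0],
  [0,0,0,0,0],
])

```text
t: 3.57
position: [0.5545, 0.1969, 0.1738]
orientation: [0.8, 0.6, 0.001, 0.0]
wrist_force: [0.4, -0.2, -0.5]
width: 0.0852
gripper_force: 0.0
```

Call:
send_rows([
  [0,0,0,0,60],
  [0,0,0,0,110],
  [0,0,0,0,150],
  [0,0,0,0,175],
  [0,0,0,0,190],
  [0,0,0,0,205],
  [0,0,0,0,220],
  [0,0,0,0,235],
  [0,0,0,0,255],
  [0,0,0,0,255],
  [0,0,0,0,255],
  [0,0,0,0,255],
], force=60)

```text
t: 4.57
position: [0.5535, 0.1974, 0.1724]
orientation: [0.8, 0.6, -0.0, -0.0]
wrist_force: [-1.5, 1.1, 1.3]
width: 0.01
gripper_force: 58.4
```

Call:
send_rows([
  [0,0,-1.5,0,255],
  [0,2,0,0,255],
  [0,3,0,0,255],
  [0,3,0,0,255],
  [0,3,0,0,255],
  [0,3,0,0,255],
  [0,3,0,0,255],
  [0,0,0,0,255],
  [0,0,0,0,255],
  [0,0,0,0,255],
])

```text
t: 5.4
position: [0.564, 0.1938, 0.1723]
orientation: [0.8, 0.6, -0.006, -0.005]
wrist_force: [-13.3, 3.2, 4.7]
width: 0.0098
gripper_force: 59.6
```

Run:
```python
from h import *
c=cam("scene");cv2.imwrite("pics/s1.png",cv2.resize(c["im"][190:310,210:340],None,fx=4,fy=4,interpolation=2)[:,:,::-1])
s=r.sense();print(s["position"],s["wrist_force"],s["wrist_torque"],s["width"])
```

```text
[0.56395803 0.19380538 0.17231674] [-13.81457491   2.63371571   4.89711306] [0.4847812  2.13316915 0.01168534] 0.01040317433149767
```

View pics/s1.png

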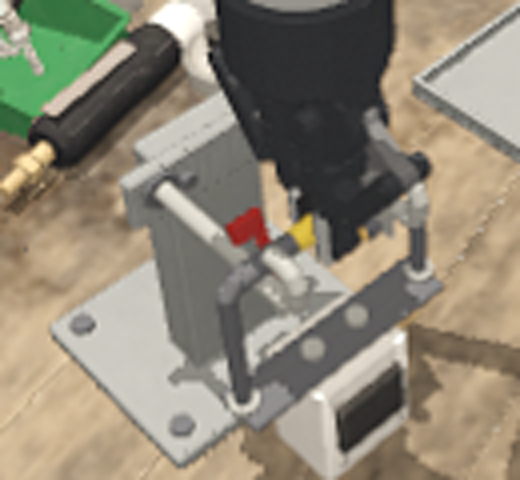

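The sleeve is held and the keepers are partly back. The arm gives under the load, with about 11 mm of travel for 17 commanded, so I push further.

Call:
send_rows([
  [0,3,0,0,255],
  [0,3,0,0,255],
  [0,2.5,0,0,255],
  [0,0,0,0,255],
  [0,0,0,0,255],
  [0,0,0,0,255],
])

```text
t: 5.95
position: [0.5708, 0.1921, 0.1724]
orientation: [0.8, 0.6, -0.007, -0.006]
wrist_force: [-16.3, 4.2, 6.8]
width: 0.0098
gripper_force: 59.9
```

Call:
send_rows([
  [0,0,-3,0,255],
  [0,0,-4,0,255],
  [0,0,-4,0,255],
  [0,0,-4,0,255],
  [0,0,0,0,255],
])

```text
t: 6.37
position: [0.5732, 0.1908, 0.186]
orientation: [0.8, 0.6, -0.005, -0.004]
wrist_force: [-9.2, 1.8, -3.8]
width: 0.0099
gripper_force: 58.7
```

Call:
send_rows([
  [0,-2,-4,0,255],
  [0,-1,-4,0,255],
  [0,-1,-4,0,255],
  [0,0,-4,0,255],
  [0,0,0,0,255],
])

```text
t: 6.78
position: [0.575, 0.1911, 0.2051]
orientation: [0.8, 0.6, 0.001, 0.001]
wrist_force: [1.1, 0.7, -4.0]
width: 0.0096
gripper_force: 58.8
```

Call:
send_rows([
  [0,-2,-4,0,255],
  [0,-2,-4,0,255],
  [0,0,-3,0,255],
  [0,0,0,0,255],
  [0,0,0,0,255],
])

```text
t: 7.2
position: [0.5708, 0.1924, 0.2164]
orientation: [0.8, 0.6, 0.001, 0.0]
wrist_force: [0.7, -0.3, -3.1]
width: 0.0096
gripper_force: 58.8
```

Run:
```python
from h import *
c=cam("scene");cv2.imwrite("pics/s2.png",cv2.resize(c["im"][180:310,210:340],None,fx=4,fy=4,interpolation=2)[:,:,::-1])
s=r.sense();print(s["t"],s["position"],s["wrist_force"],s["wrist_torque"],s["width"])
```

```text
7.25 [0.57054688 0.19233386 0.21600188] [-0.46033683 -0.25352236 -3.95606607] [ 0.05094749 -0.04223897 -0.00910615] 0.009963575664798637
```

View pics/s2.png

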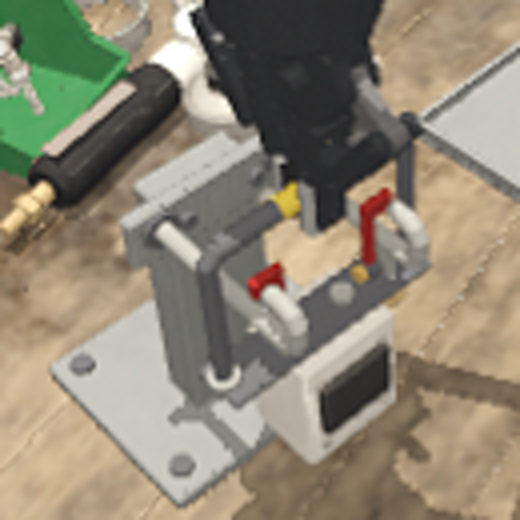

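The bar is clear above the noses with both keepers sprung shut. Now I draw it toward -x.

Call:
send_rows([
  [0,-3,0,0,255],
  [0,-7,0,0,255],
  [0,-11,0,0,255],
  [0,-13,0,0,255],
  [0,-14,0,0,255],
  [0,-14,0,0,255],
  [0,-14,0,0,255],
  [0,-12,0,0,255],
  [0,-9,0,0,255],
  [0,-6,0,0,255],
  [0,-3,0,0,255],
  [0,0,0,0,255],
])

```text
t: 8.25
position: [0.4681, 0.2223, 0.216]
orientation: [0.8, 0.6, 0.0, 0.0]
wrist_force: [-0.5, 0.2, -4.1]
width: 0.01
gripper_force: 58.8
```

Run:
```python
from h import *
from scipy.spatial.transform import Rotation as R
c=cam("scene");cv2.imwrite("pics/s3.png",cv2.resize(c["im"][150:330,210:410],None,fx=3,fy=3,interpolation=2)[:,:,::-1])
s=r.sense();print(s["t"],s["position"],s["wrist_force"],s["width"])
M=R.from_quat(s["orientation"]).as_matrix();d=(np.array([.5665,-.156,s["position"][2]])-s["position"])
print(M.round(3),M.T@d*1000)
```

```text
8.3 [0.46876419 0.22210105 0.21600281] [ 1.14110567  0.06330677 -3.386609  ] 0.010305524689849539
[[ 0.28   0.96   0.001]
 [ 0.96  -0.28   0.   ]
 [ 0.     0.001 -1.   ]] [-3.35714505e+02  1.99520565e+02  8.46576170e-02]
```

View pics/s3.png

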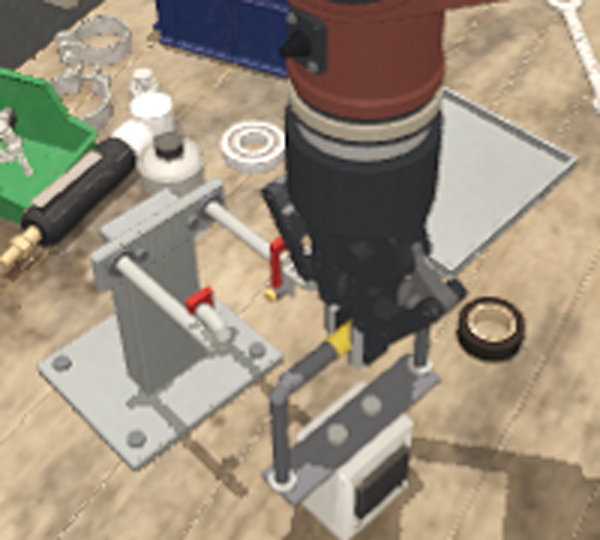

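Call:
send_rows([
  [-4,0,0,0,255],
  [-8,0,0,0,255],
  [-12,0,0,0,255],
  [-15,0,0,0,255],
  [-15,0,0,0,255],
  [-15,0,0,0,255],
  [-15,2,0,0,255],
  [-15,5,0,0,255],
  [-15,8,0,0,255],
  [-15,11,0,0,255],
  [-15,13,0,0,255],
  [-15,14,0,0,255],
])

```text
t: 9.3
position: [0.4746, 0.0526, 0.2158]
orientation: [0.8, 0.6, -0.0, 0.0]
wrist_force: [1.1, 0.0, -4.7]
width: 0.0102
gripper_force: 58.8
```

Call:
send_rows([
  [-15,14,0,0,255],
  [-15,14,0,0,255],
  [-15,14,0,0,255],
  [-15,14,0,0,255],
  [-15,14,0,0,255],
  [-15,14,0,0,255],
  [-15,14,0,0,255],
  [-15,14,0,0,255],
  [-13,12,0,0,255],
  [-11,10,0,0,255],
  [-8,7,0,0,255],
  [-5,4,0,0,255],
])

```text
t: 10.3
position: [0.5706, -0.1383, 0.2157]
orientation: [0.8, 0.6, -0.0, 0.0]
wrist_force: [0.5, -0.7, -4.0]
width: 0.0099
gripper_force: 58.8
```

Call:
send_rows([
  [-3,2,0,0,255],
  [-1,0,0,0,255],
  [0,0,0,0,255],
  [0,0,0,0,255],
  [0,0,0,0,255],
  [0,0,0,0,255],
])

```text
t: 10.8
position: [0.571, -0.1405, 0.2159]
orientation: [0.8, 0.6, 0.0, -0.0]
wrist_force: [-0.3, 1.1, -3.3]
width: 0.0099
gripper_force: 58.8
```

Run:
```python
from h import *
c=cam("scene");d=cam("top")
a=cv2.resize(c["im"][100:270,270:440],(400,400),interpolation=2);b=cv2.resize(d["im"][150:280,300:430],(400,400),interpolation=2)
cv2.imwrite("pics/s4.png",np.hstack([a,b])[:,:,::-1])
s=r.sense();print(s["t"],s["position"],s["wrist_force"],s["width"])
```

```text
10.9 [ 0.5710249  -0.14066008  0.21585106] [ 0.23079003  0.07819343 -4.12484279] 0.009992247319566525
```

View pics/s4.png

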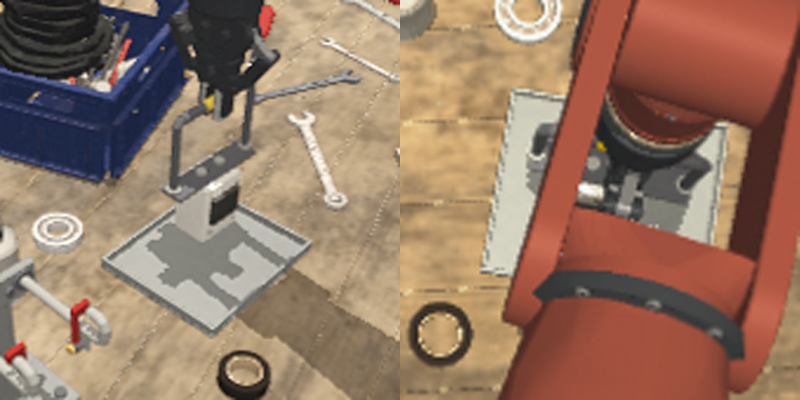

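Call:
send_rows([
  [-3,0,2,0,255],
  [-5,0,5,0,255],
  [-5,0,8,0,255],
  [-3,0,9,0,255],
  [0,0,9,0,255],
  [0,0,9,0,255],
  [0,0,7,0,255],
  [0,0,5,0,255],
  [0,0,3,0,255],
  [0,0,1,0,255],
  [0,0,0,0,255],
  [0,0,0,0,255],
])

```text
t: 11.9
position: [0.5671, -0.1565, 0.1583]
orientation: [0.8, 0.6, 0.0, 0.0]
wrist_force: [0.2, -0.4, -3.8]
width: 0.0101
gripper_force: 58.8
```

Call:
send_rows([
  [0,0,1,0,255],
  [0,0,1,0,255],
  [0,0,1,0,255],
  [0,0,1,0,255],
  [0,0,1,0,255],
  [0,0,0,0,255],
  [0,0,0,0,255],
])

```text
t: 12.48
position: [0.5665, -0.1565, 0.1527]
orientation: [0.8, 0.6, -0.0, -0.0]
wrist_force: [0.5, 0.3, -3.4]
width: 0.0101
gripper_force: 58.8
```

Underside about 5 mm above the bench, tray floor close. I feel for it in small steps.

Call:
send_rows([
  [0,0,0.5,0,255],
  [0,0,0.5,0,255],
  [0,0,0,0,255],
  [0,0,0,0,255],
])

```text
t: 12.82
position: [0.5667, -0.1565, 0.1519]
orientation: [0.8, 0.6, 0.0, 0.0]
wrist_force: [-0.2, -0.9, -2.9]
width: 0.0099
gripper_force: 58.9
```

Call:
send_rows([
  [0,0,0.5,0,255],
  [0,0,0.5,0,255],
  [0,0,0,0,255],
  [0,0,0,0,255],
])

```text
t: 13.15
position: [0.5673, -0.1567, 0.1519]
orientation: [0.8, 0.6, 0.0, 0.001]
wrist_force: [-0.2, -0.1, 2.5]
width: 0.0101
gripper_force: 59.4
```

Call:
send_rows([
  [0,0,0,0,225],
  [0,0,0,0,220],
  [0,0,0,0,215],
  [0,0,0,0,210],
  [0,0,0,0,205],
  [0,0,0,0,200],
  [0,0,0,0,190],
  [0,0,0,0,180],
  [0,0,0,0,170],
], force=20)

```text
t: 13.9
position: [0.5666, -0.1565, 0.1507]
orientation: [0.8, 0.6, -0.0, -0.0]
wrist_force: [-0.4, 0.4, 0.5]
width: 0.0288
gripper_force: 0.0
```

Released. I open fully, then rise straight up.

Call:
send_rows([
  [0,0,0,0,140],
  [0,0,0,0,110],
  [0,0,0,0,110],
  [0,0,-3,0,110],
  [0,0,-8,0,110],
  [0,0,-15,0,110],
  [0,0,-25,0,110],
  [0,0,-30,0,110],
  [0,0,-30,0,110],
  [0,0,-20,0,110],
  [0,0,-5,0,110],
  [0,0,0,0,110],
])

```text
t: 14.9
position: [0.568, -0.157, 0.2901]
orientation: [0.8, 0.6, 0.002, 0.003]
wrist_force: [-0.2, 0.3, -0.5]
width: 0.0484
gripper_force: 0.0
```

Run:
```python
from h import *
c=cam("scene");d=cam("wrist")
a=cv2.resize(c["im"][100:290,250:440],(400,400),interpolation=2);b=cv2.resize(d["im"][50:350,170:470],(400,400),interpolation=2)
cv2.imwrite("pics/s5.png",np.hstack([a,b])[:,:,::-1])
s=r.sense();print(s["t"],s["position"],s["wrist_force"],s["width"])
```

```text
15.0 [ 0.56598734 -0.15622135  0.28565864] [-0.1526402  -0.43298855 -0.39056658] 0.04845492977814115
```

View pics/s5.png

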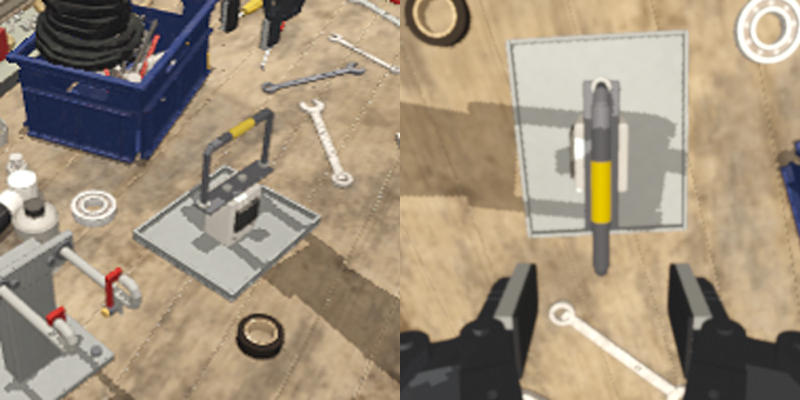

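The unit stands upright in the middle of the tray, the gripper is clear, and the loose items are undisturbed.

```bash
python3 -c "
from cell import r
print(r.finish_job())"
```

```text
the job is handed in; nothing more can be done
None
```

The valve unit is off the twin hook and standing upright near the middle of the drip tray, released. The loose items look undisturbed in the last pictures, and I handed the job in at about 15 s of the 51 s allowed (no verdict came back).

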